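Find the sound screw of a twin press and close it on the pellet die

TASK

One screw of this twin pellet press has crossed threads, and they look alike: start a crank gently by pushing its upright handle clockwise, and if it binds early, stop, do not force it, and try the other one. Slide the die carriage all the way under the sound screw and run that screw down fully home, gently, and leave the crossed screw wound right back to its raised stop. Disturb nothing else on the bench.

Things in the scene. Friction and masses are not known exactly. Their poses are not given: they have to be found in the camera images.
- press: White twin-screw press for pellet dies, fixed, 400 mm wide (y), 190 deep (x), open to the robot, two identical stations. Origin: centre of underside; x to its closed back (away from robot), y to its left, z up. Its beam (36 mm ahead to 90 behind the screw axes) tops at 136 mm. Exactly one screw has crossed threads; which one varies and cannot be seen.
- station_left (a point): Point on the vertical axis of the left screw (+110 mm along the press's y from its middle), on top of its steel boss, 146 mm above the worktop.
- screw_left (a joint): Turn of the left screw, rad: 0 at its raised stop (wound back), 4.2 at its lower stop (home, ram on the die); grows clockwise seen from above. Starts at 0.2 to 0.5. Turns freely (0.05 N m, stays where left); its ram sinks 19 mm a turn, the crank keeps its height. If this is the crossed screw it binds firmly somewhere between 0.85 and 1.45 rad.
- handle_left (a point): Point 198 mm above the worktop on the upright black handle of the left crank: rod 18 mm in diameter, bare from 170 to 222 mm, 65 mm from the screw axis, on a steel arm 22 mm wide (top 170 mm; hub radius 22 mm, top 177 mm). With screw and hub at 0 it stands 2.5 rad anticlockwise of the press's x axis, seen from above. A fingertip can push it round from either side.
- crank_left (a joint): Wind-up of the sprung hub between the left crank and its screw, rad: 0 slack, positive when the crank leads clockwise; 2.5 N m per rad (0.1 rad is about 4 N at the handle). Beyond 0.4 rad either way (1 N m, 15 N) the screw counts as forced. The handle's angle is the screw's plus this.
- station_right (a point): Point on the vertical axis of the right screw (-110 mm along the press's y from its middle), on top of its steel boss, 146 mm above the worktop.
- screw_right (a joint): Turn of the right screw, rad: 0 at its raised stop (wound back), 4.2 at its lower stop (home, ram on the die); grows clockwise seen from above. Starts at 0.2 to 0.5. Turns freely (0.05 N m, stays where left); its ram sinks 19 mm a turn, the crank keeps its height. If this is the crossed screw it binds firmly somewhere between 0.85 and 1.45 rad.
- handle_right (a point): Point 198 mm above the worktop on the upright black handle of the right crank: rod 18 mm in diameter, bare from 170 to 222 mm, 65 mm from the screw axis, on a steel arm 22 mm wide (top 170 mm; hub radius 22 mm, top 177 mm). With screw and hub at 0 it stands 2.5 rad anticlockwise of the press's x axis, seen from above. A fingertip can push it round from either side.
- crank_right (a joint): Wind-up of the sprung hub between the right crank and its screw, rad: 0 slack, positive when the crank leads clockwise; 2.5 N m per rad (0.1 rad is about 4 N at the handle). Beyond 0.4 rad either way (1 N m, 15 N) the screw counts as forced. The handle's angle is the screw's plus this.
- carriage (a joint): Position of the die carriage along the press's y, m: 0 in the middle, +0.110 at its end stop under the left screw, -0.110 at its end stop under the right one. Starts within 0.045 of 0. Slides against about 1.5 N, stays where left. The steel die (38 mm across, top at 88 mm) is fixed on it; a ram that is down blocks it, a raised ram clears the die by 13 mm.
- post_top (a point): Top (160 mm above the worktop) of the carriage's upright push post, 130 mm in front of the line of the screw axes: steel rod 18 mm in diameter with a black ball 26 mm across on top (centre at 147 mm). The bar joining it to the carriage lies at 24 to 33 mm.
- jar_white: Bystander: white-lidded sample jar, 58 mm across, 62 mm tall; origin at the centre of its underside. Loose; not needed.
- beaker_250: Bystander: empty glass beaker, 75 mm across, 92 mm tall; origin at the centre of its underside. Loose; not needed.
- petri_1: Bystander: clear petri dish, 62 mm across, 14 mm tall; origin at the centre of its underside. Loose; not needed.
- marker_1: Bystander: red and white marker pen, 135 mm long, lying flat; origin at the centre of its underside. Loose; not needed.

How it is judged:
By the outcome, as a careful person would: the job done as asked, in the order asked, and still so for the second after the job is handed in, with the robot touching nothing.
It also fails if it takes over 72 s, if anything falls off the work surface, if the arm or the gripper's body presses on something with over 40 N, if the wrist force passes 120 N, or if a joint passes its speed limit or range.

ROBOT

A 6-joint arm with a two-finger parallel gripper is mounted at the origin on a cart in front of the work surface, level with it; the furniture and walls round the work are solid. World frame = base frame: x ahead of the robot, y to its left, z up, the work surface at z = 0. Lengths are in m, angles in degrees, forces in N, time in s.
With the tool pointing down it reaches from about 0.275 to 0.725 m from the base axis. Payload 5.6 kg.
Tool frame: the origin (TCP) lies on the mounting face of the last link; the fingertips stand r.tips_ahead ahead of it and the grasp point (between the pads) lies 155 mm ahead of it (r.tips_ahead is the distance from the TCP to the fingertips, in m); z points along the fingers, x is the direction in which the jaws open and shut, and the axes are right-handed (so a half turn about z gives the same grasp; the last joint's range is limited). The gripper opens to 85 mm and grips with 20 to 120 N. Pads are 22 mm wide; open, the fingers measure 114 mm over their backs; the gripper's body (76 mm by 85 mm) begins 54 mm behind the grasp point. The pads swing forward as they close: fully open they stand 13 mm farther back than shut.
Start: joints at [-55.543, 14.616, 6.199, 0, -81.583, -16.306], TCP at [0.171, -0.523, 0.405] pointing down, gripper open.
Joint ranges: [-168.99, 168.99], [-69.2, 112.95], [-62.41, 85.93], [-164.36, 98.24], [-168.68, -3.75], [-174.98, 174.98]. Speed limits (degrees/s): [147.25, 147.25, 180, 180, 180, 180].

INTERFACE

Orientations are given as a 3x3 rotation matrix whose columns are the frame's x, y, z axes.
In Python, from plant import telemetry, eyes, r, finder gives the robot as it stands.
- The arm moves only by the tool carry_out, never from a script. Its argument "deltas" is one flat list of numbers, 7 for each row, row after row: the shift along the tool's x, y, z in mm, then the turn, a rotation vector about the tool's x, y, z in degrees, then the opening, from 0 (shut) to 1 (fully open). A call has 1 to 10 rows; each row is the pose to reach, as a shift and turn from the pose commanded when the call began, along the tool's axes at that moment; what a row does not reach only later rows make up. A row lasts 1/10 s, in which the tool goes at most 50 mm and 8.59 degrees, less where a joint would pass 70% of its speed; a pose out of reach is approached as far as the arm can. A call with a gripper value outside its range is refused whole. The fingers move at their own pace and stop on an object; "grip_force" is the grip in N (left out, the last holds). Time passes only in rows, so rows that repeat a pose let the fingers close. It gives the time, the measured TCP pose, the force and the opening at its end, in the units of the state.
- telemetry.read_state(): the state, without advancing time (a new reading comes with each control period).
- eyes.get_image(name): name is "side" or "top"; returns a dict with "frame" (480x640x3 uint8, blue, green, red), "K" (3x3 intrinsics, pixels), "extrinsics" (4x4, takes a point from world to camera coordinates). Camera axes: x right, y up, looking along -z (the intrinsics and any distortion apply to the point x, -y, -z); pixel columns grow to the right and rows downward; lengths in m; the calibration is good to about 2 mm. A picture is of the moment at which its call begins. There is no depth.
- r.close_job(): hands the job in, once; it reports no verdict.
Trained networks look in the newest picture that a camera, given by its name, has taken for a name from the list of things; names that differ only in an ending like _2 or _b are one class to them, and where a whole thing is asked for, a point or a joint stands for the part that bears it (a point fixed in the world has none). Each returns a list of dicts, best first, with "p" (0 to 1); they miss things now and then, are a little off and sometimes report something else, mostly with a low value. They report only what shows in the picture. A call takes as long as a camera call.
- finder.search_frame(camera, target): "position" ([x, y, z] in m, in world coordinates, good to about 4 mm: the middle of the surface that is visible of it).
- finder.outline_of(camera, target): "region" (480x640 bool, what is visible of it).
The state is a dict: "t": time; "joints": joint angles; "joint_velocities": joint speeds; "joint_torque": joint torques, N m; "eef_pos": TCP position; "eef_rot": TCP orientation; "contact_force": force on the tool from outside, world axes, zero at the start; "ft_torque": the same for the moment, N m; "gripper_width": finger opening in m.
Only numpy, scipy, OpenCV 4.12 (cv2) and the standard library are available. Lean on these libraries where they do the work, as an engineer would, in place of code of your own. Each camera call takes 0.05 s, during which the arm holds its last target. There are 200 camera calls.

## Working session

There is one attempt and no reset: what is moved stays moved. The work goes in short steps, Python scripts to look and compute and a tool call to move; the robot and the scene stay as the last step left them, time stands still between calls to the robot, and variables do not carry over. Pictures are saved under pics/ and viewed, about 8 in all and at most 12, crops included, and the job is handed in when it is done.

Besides the shell and the picture viewer there is one more tool, called after "Call:" as a command line: name --argument value ..., lists and objects as JSON in quotes. carry_out: Moves the arm, as the interface text tells. Its arguments: {"type":"object","properties":{"deltas":{"type":"array"},"grip_force":{"type":"number"}},"required":["deltas"]}

```bash
mkdir -p pics; ls
python3 - <<'E'
from plant import telemetry, eyes, r, finder
import cv2
s=telemetry.read_state()
for k in ['t','eef_pos','eef_rot','contact_force','gripper_width']: print(k,s[k])
print(r.tips_ahead)
for c in ['top','side']:
    im=eyes.get_image(c); cv2.imwrite(f'pics/{c}0.png',im['frame']); print(c,im['K'],im['extrinsics'])
    for n in ['press','handle_left','handle_right','post_top','jar_white','beaker_250','petri_1','marker_1','station_left']:
        try: print(n,[(d['position'],round(d['p'],2)) for d in finder.search_frame(c,n)[:3]])
        except Exception as e: print(n,e)
E
```

```text
pics
t 0.0
eef_pos [ 0.17133637 -0.5224555   0.40379682]
eef_rot [[-3.11406948e-01  9.50276428e-01 -6.50932409e-04]
 [ 9.50274752e-01  3.11407622e-01  1.78569933e-03]
 [ 1.89961329e-03 -6.24854557e-05 -9.99998194e-01]]
contact_force [-0.30505694 -0.34249063 -0.83359098]
gripper_width 0.08548300151091995
0.1734
top [[621.24483189   0.         315.77522601]
 [  0.         621.24483189 252.50205886]
 [  0.           0.           1.        ]] [[ 0.00874901 -0.99989672 -0.01140183  0.03071535]
 [ 0.99649707  0.00776978  0.08326601 -0.52536684]
 [-0.08316882 -0.01209038  0.99646213 -1.48116105]
 [ 0.          0.          0.          1.        ]]
press [([0.5705, -0.021, 0.1343], 0.95)]
handle_left [([0.5669, 0.1031, 0.1758], 0.94)]
handle_right [([0.5745, -0.1193, 0.1755], 0.74)]
post_top [([0.4944, -0.0554, 0.0316], 0.78)]
jar_white [([0.5924, 0.3802, 0.0603], 0.85)]
beaker_250 [([0.5974, -0.3616, 0.0339], 0.97)]
petri_1 [([0.3894, 0.3451, 0.0077], 0.69)]
marker_1 [([0.4271, -0.3352, 0.0134], 0.85)]
station_left [([0.5736, -0.0201, 0.1394], 0.57)]
side [[433.69644213   0.         322.86069086]
 [  0.         433.69644213 237.93096011]
 [  0.           0.           1.        ]] [[ 8.37131950e-01  5.46999475e-01 -1.29328918e-03 -4.24647883e-01]
 [-4.46758915e-01  6.85083474e-01  5.75384311e-01  1.20687927e-01]
 [ 3.15620927e-01 -4.81094802e-01  8.17882156e-01 -1.49040599e+00]
 [ 0.00000000e+00  0.00000000e+00  0.00000000e+00  1.00000000e+00]]
press [([0.6079, -0.0631, 0.1404], 0.83)]
handle_left [([0.5663, 0.0998, 0.1753], 0.75)]
handle_right [([0.5739, -0.1187, 0.1745], 0.88)]
post_top [([0.4579, -0.0676, 0.0559], 0.83), ([0.571, 0.0979, 0.1761], 0.73)]
jar_white [([0.5972, 0.3689, 0.0613], 0.67)]
beaker_250 [([0.5932, -0.3578, 0.0405], 0.87)]
petri_1 [([0.3919, 0.3408, 0.0083], 0.53)]
marker_1 []
station_left [([0.6049, -0.0693, 0.1357], 0.79)]
```

View pics/top0.png

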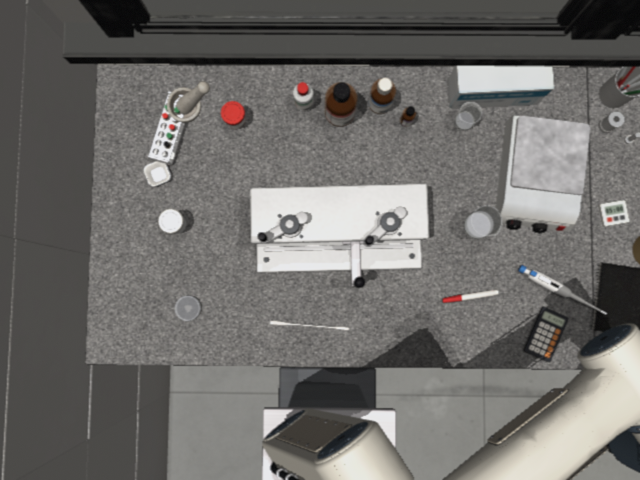

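View pics/side0.png

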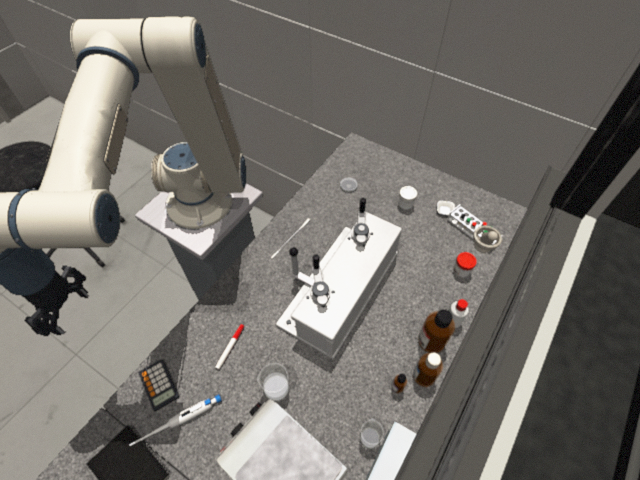

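```bash
cat > h.py <<'E'
from plant import telemetry, eyes, r, finder
import cv2, numpy as np
def cam(c):
    im=eyes.get_image(c); return im['frame'],im['K'],im['extrinsics']
def back(K,E,uv,z):
    d=np.array([(uv[0]-K[0,2])/K[0,0],-(uv[1]-K[1,2])/K[1,1],-1.]); R=E[:3,:3]
    C=-R.T@E[:3,3]; d=R.T@d; return C+d*(z-C[2])/d[2]
def proj(K,E,p):
    q=E[:3,:3]@np.array(p)+E[:3,3]; return np.array([K[0,2]-K[0,0]*q[0]/q[2],K[1,2]+K[1,1]*q[1]/q[2]])
E
python3 - <<'E'
from h import *
out=[]
for c,(x,y,w,h) in {'top':(240,170,200,130),'side':(265,185,145,175)}.items():
    f,K,E=cam(c); 
    a=cv2.resize(f[y:y+h,x:x+w],None,fx=4,fy=4,interpolation=cv2.INTER_CUBIC) if c=='top' else cv2.resize(f[y:y+h,x:x+w],None,fx=3.4,fy=3.4,interpolation=cv2.INTER_CUBIC)
    cv2.imwrite(f'pics/{c}z.png',a)
    # dark blobs
    m=((f.max(2)<45)*255).astype(np.uint8)[y:y+h,x:x+w]
    n,l,st,ce=cv2.connectedComponentsWithStats(m)
    for i in range(1,n):
        if st[i,4]>8: print(c,ce[i]+[x,y],st[i]+[x,y,0,0,0])
E
```

```text
top [263.48148148 237.33333333] [260 233   7   8  27]
top [367.86666667 242.26666667] [365 240   7   5  15]
top [359.44 281.92] [355 277  10  10  75]
side [362.0754717  206.24528302] [360 201   6  12  53]
side [293.33333333 251.92857143] [290 248   8   8  42]
side [315.88372093 263.25581395] [314 258   5  11  43]
```

View pics/topz.png

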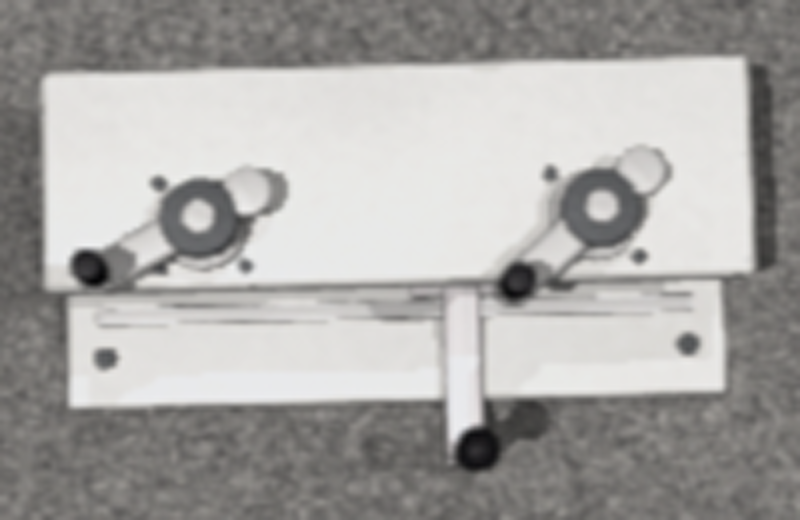

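View pics/sidez.png

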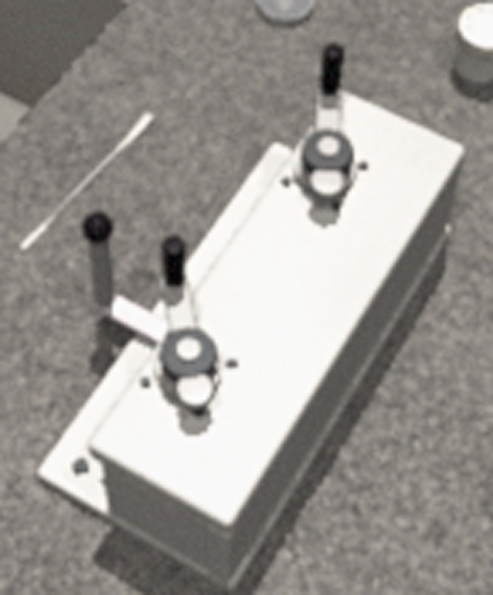

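Run:
```python
from h import *
_,K,E=cam('top'); _,Ks,Es=cam('side')
z=lambda u,v:((u+.5)/4-.5+240,(v+.5)/4-.5+170)
zs=lambda u,v:((u+.5)/3.4-.5+265,(v+.5)/3.4-.5+185)
np.set_printoptions(precision=4,suppress=True)
hl=back(K,E,z(198,215),.177);hr=back(K,E,z(602,207),.177)
print('hubs',hl,hr,'side',back(Ks,Es,zs(328,148),.177),back(Ks,Es,zs(188,354),.177))
Hl=back(K,E,z(88,267),.215);Hr=back(K,E,z(517,281),.215)
print('handles',Hl,Hr,'side',back(Ks,Es,zs(332,50),.222),back(Ks,Es,zs(174,243),.222))
b=back(K,E,z(478,449),.147);print('ball',b,back(Ks,Es,(293.3,251.9),.147))
yv=(hl-hr)[:2];print('sep',np.linalg.norm(yv),'at yaw',np.degrees(np.arctan2(-yv[0],yv[1])))
yaw=np.arctan2(-yv[0],yv[1])
for h,H in((hl,Hl),(hr,Hr)):
    d=(H-h)[:2];print(np.linalg.norm(d),'q',2.5-((np.arctan2(d[1],d[0])-yaw)%(2*np.pi)))
p=(hl+hr)[:2]/2;R=np.array([[np.cos(yaw),-np.sin(yaw)],[np.sin(yaw),np.cos(yaw)]])
print('mid',p,'ball in press',R.T@(b[:2]-p))
```

```text
hubs [0.5754 0.0918 0.177 ] [ 0.5814 -0.128   0.177 ] side [0.5758 0.0903 0.177 ] [ 0.5846 -0.1314  0.177 ]
handles [0.5423 0.1475 0.215 ] [ 0.5366 -0.0791  0.215 ] side [0.5422 0.1479 0.222 ] [ 0.538  -0.0792  0.222 ]
ball [ 0.4504 -0.0627  0.147 ] [ 0.4505 -0.0621  0.147 ]
sep 0.21988196114788 at yaw 1.5580937309553364
0.06480450187746799 q 0.42071366380963227
0.06631998188897967 q 0.21507832306069785
mid [ 0.5784 -0.0181] ball in press [-0.1292 -0.0411]
```

Call:
carry_out --deltas '[0,0,-50,0,0,8,0,0,0,-50,0,0,16,0,0,0,-50,0,0,18.1,0,0,0,-50,0,0,18.1,0]' --grip_force 40

```text
t: 1.6
eef_pos: [0.1714, -0.5226, 0.4549]
eef_rot: [[-0.001, 1.0, 0.0], [1.0, 0.001, -0.0], [-0.0, 0.0, -1.0]]
contact_force: [-0.9, -0.6, -0.5]
gripper_width: 0.0279
```

Call:
carry_out --deltas '[40,34,0,0,0,0,0,80,68,0,0,0,0,0,120,101,0,0,0,0,0,160,135,0,0,0,0,0,200,169,0,0,0,0,0,240,203,0,0,0,0,0,280,237,0,0,0,0,0,320,271,0,0,0,0,0,350,296,0,0,0,0,0,380,321,0,0,0,0,0]'

```text
t: 2.6
eef_pos: [0.493, -0.1403, 0.4547]
eef_rot: [[-0.003, 1.0, -0.0], [1.0, 0.003, -0.0], [-0.0, -0.0, -1.0]]
contact_force: [0.4, -1.6, 0.3]
gripper_width: 0.0003
```

Call:
carry_out --deltas '[20,16,0,0,0,0,0,31,27,0,0,0,0,0,31,27,0,0,0,0,0,31,27,0,0,0,0,0]'

```text
t: 3.0
eef_pos: [0.5188, -0.1117, 0.4545]
eef_rot: [[-0.001, 1.0, -0.001], [1.0, 0.001, -0.0], [-0.0, -0.001, -1.0]]
contact_force: [-0.0, -0.6, -0.1]
gripper_width: -0.0003
```

Call:
carry_out --deltas '[0,0,40,0,0,0,0,0,0,70,0,0,0,0,0,0,91,0,0,0,0,0,0,91,0,0,0,0,0,0,91,0,0,0,0,0,0,91,0,0,0,0]'

```text
t: 3.6
eef_pos: [0.5192, -0.1119, 0.3656]
eef_rot: [[-0.0, 1.0, 0.003], [1.0, 0.0, -0.0], [-0.0, 0.003, -1.0]]
contact_force: [0.4, 0.1, -0.2]
gripper_width: -0.0001
```

Run:
```python
from h import *
import math
a=[]
for c,(x,y,w,h) in {'top':(230,170,180,130),'side':(255,160,145,175)}.items():
    f,K,E=cam(c); a.append(cv2.resize(f[y:y+h,x:x+w],(int(w*600/h/1.6) ,375),interpolation=cv2.INTER_CUBIC))
cv2.imwrite('pics/p1.png',np.hstack(a))
# path table: finger offset at angle alpha (deg), tool mm
for hub,n in (((.582,-.129),'R'),((.5756,.0915),'L')):
    print(n,[(al,round(1000*(hub[0]+.065*math.cos(math.radians(al))),0),round(1000*(hub[1]+.065*math.sin(math.radians(al))),0)) for al in range(180,-121,-6)])
```

```text
R [(180, 517.0, -129.0), (174, 517.0, -122.0), (168, 518.0, -115.0), (162, 520.0, -109.0), (156, 523.0, -103.0), (150, 526.0, -96.0), (144, 529.0, -91.0), (138, 534.0, -86.0), (132, 539.0, -81.0), (126, 544.0, -76.0), (120, 550.0, -73.0), (114, 556.0, -70.0), (108, 562.0, -67.0), (102, 568.0, -65.0), (96, 575.0, -64.0), (90, 582.0, -64.0), (84, 589.0, -64.0), (78, 596.0, -65.0), (72, 602.0, -67.0), (66, 608.0, -70.0), (60, 614.0, -73.0), (54, 620.0, -76.0), (48, 625.0, -81.0), (42, 630.0, -86.0), (36, 635.0, -91.0), (30, 638.0, -96.0), (24, 641.0, -103.0), (18, 644.0, -109.0), (12, 646.0, -115.0), (6, 647.0, -122.0), (0, 647.0, -129.0), (-6, 647.0, -136.0), (-12, 646.0, -143.0), (-18, 644.0, -149.0), (-24, 641.0, -155.0), (-30, 638.0, -162.0), (-36, 635.0, -167.0), (-42, 630.0, -172.0), (-48, 625.0, -177.0), (-54, 620.0, -182.0), (-60, 614.0, -185.0), (-66, 608.0, -188.0), (-72, 602.0, -191.0), (-78, 596.0, -193.0), (-84, 589.0, -194.0), (-90, 582.0, -194.0), (-96, 575.0, -194.0), (-102, 568.0, -193.0), (-108, 562.0, -191.0), (-114, 556.0, -188.0), (-120, 550.0, -185.0)]
L [(180, 511
[... 321 characters left out ...]
, (84, 582.0, 156.0), (78, 589.0, 155.0), (72, 596.0, 153.0), (66, 602.0, 151.0), (60, 608.0, 148.0), (54, 614.0, 144.0), (48, 619.0, 140.0), (42, 624.0, 135.0), (36, 628.0, 130.0), (30, 632.0, 124.0), (24, 635.0, 118.0), (18, 637.0, 112.0), (12, 639.0, 105.0), (6, 640.0, 98.0), (0, 641.0, 92.0), (-6, 640.0, 85.0), (-12, 639.0, 78.0), (-18, 637.0, 71.0), (-24, 635.0, 65.0), (-30, 632.0, 59.0), (-36, 628.0, 53.0), (-42, 624.0, 48.0), (-48, 619.0, 43.0), (-54, 614.0, 39.0), (-60, 608.0, 35.0), (-66, 602.0, 32.0), (-72, 596.0, 30.0), (-78, 589.0, 28.0), (-84, 582.0, 27.0), (-90, 576.0, 26.0), (-96, 569.0, 27.0), (-102, 562.0, 28.0), (-108, 556.0, 30.0), (-114, 549.0, 32.0), (-120, 543.0, 35.0)]
```

View pics/p1.png

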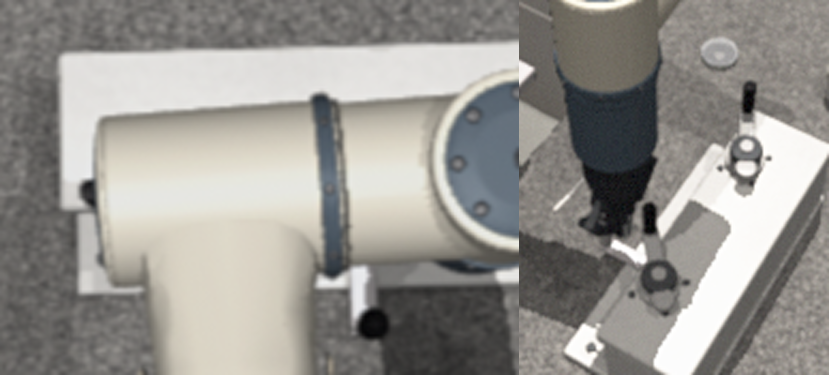

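Call:
carry_out --deltas '[3,1,0,0,0,0,0,9,4,0,0,0,0,0,16,7,0,0,0,0,0,21,10,0,0,0,0,0,26,15,0,0,0,0,0,29,17,0,0,0,0,0,31,20,0,0,0,0,0,34,22,0,0,0,0,0,36,25,0,0,0,0,0,36,25,0,0,0,0,0]'

```text
t: 4.7
eef_pos: [0.5443, -0.075, 0.3636]
eef_rot: [[-0.001, 1.0, -0.0], [1.0, 0.001, 0.0], [0.0, -0.0, -1.0]]
contact_force: [-0.9, -0.3, 0.0]
gripper_width: -0.0002
```

```bash
cat > see.py <<'E'
from h import *
import math,sys
# crank angle from dark handle in side view: search top-of-handle point (z .222) over q by darkness of rod pixels
_Y=math.radians(1.56); HUB={'R':(.582,-.129),'L':(.5756,.0915)}
def rod(q,n,rad=.065):
    a=_Y+2.5-q; h=HUB[n]; return [h[0]+rad*math.cos(a),h[1]+rad*math.sin(a)]
def fit(n,c='side'):
    f,K,E=cam(c); g=cv2.GaussianBlur(f.max(2).astype(np.float32),(3,3),0)
    qs=np.arange(-.3,4.8,.02); s=[]
    for q in qs:
        P=[proj(K,E,[*rod(q,n),z]) for z in np.linspace(.185,.22,8)]
        A=[proj(K,E,[*rod(q,n,rr),.17]) for rr in (.03,.037,.044,.05)]
        v=[g[int(round(p[1])),int(round(p[0]))] for p in P]; w=[g[int(round(p[1])),int(round(p[0]))] for p in A]
        s.append(np.mean(v)-.5*np.mean(w))
    o=np.argsort(s)[:4]; print(n,[(round(qs[i],2),round(float(s[i]),0)) for i in o]); return f
if __name__=='__main__':
    st=telemetry.read_state(); print(st['t'],st['eef_pos'],st['contact_force'])
    for n in 'RL': f=fit(n)
    if len(sys.argv)>1: cv2.imwrite(sys.argv[1],cv2.resize(f[170:340,250:420],None,fx=3.5,fy=3.5,interpolation=cv2.INTER_CUBIC))
E
python3 see.py
```

```text
4.7 [ 0.54425087 -0.07503008  0.36355752] [-0.8554333  -0.27377494  0.04114457]
R [(np.float64(0.22), -73.0), (np.float64(0.26), -70.0), (np.float64(0.18), -69.0), (np.float64(0.2), -69.0)]
L [(np.float64(0.44), -65.0), (np.float64(0.46), -65.0), (np.float64(0.42), -65.0), (np.float64(0.48), -64.0)]
```

Call:
carry_out --deltas '[2,3,0,0,0,0,0,3,6,0,0,0,0,0,5,9,0,0,0,0,0,5,9,0,0,0,0,0]'

```text
t: 5.2
eef_pos: [0.5534, -0.07, 0.3636]
eef_rot: [[-0.001, 1.0, 0.0], [1.0, 0.001, 0.0], [0.0, 0.0, -1.0]]
contact_force: [-0.7, 0.1, 0.4]
gripper_width: -0.0
```

Call:
carry_out --deltas '[1,3,0,0,0,0,0,2,6,0,0,0,0,0,4,9,0,0,0,0,0,4,9,0,0,0,0,0]'

```text
t: 5.6
eef_pos: [0.5624, -0.066, 0.3636]
eef_rot: [[-0.001, 1.0, 0.0], [1.0, 0.001, 0.0], [0.0, 0.0, -1.0]]
contact_force: [-0.1, 0.2, 0.6]
gripper_width: 0.0001
```

```bash
python3 see.py pics/p2.png
```

```text
5.6 [ 0.56236313 -0.06600122  0.36355425] [-0.09144817  0.15675818  0.60972245]
R [(np.float64(0.26), -67.0), (np.float64(0.28), -67.0), (np.float64(0.3), -65.0), (np.float64(0.22), -62.0)]
L [(np.float64(4.68), -77.0), (np.float64(4.66), -75.0), (np.float64(4.72), -74.0), (np.float64(4.74), -73.0)]
```

View pics/p2.png

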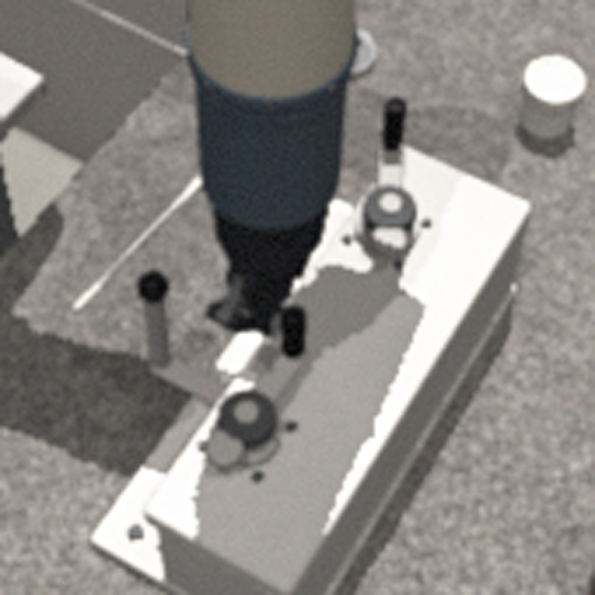

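Call:
carry_out --deltas '[1,3,0,0,0,0,0,2,6,0,0,0,0,0,2,9,0,0,0,0,0,2,9,0,0,0,0,0]'

```text
t: 6.1
eef_pos: [0.5714, -0.0642, 0.3636]
eef_rot: [[-0.001, 1.0, 0.0], [1.0, 0.001, 0.0], [0.0, 0.0, -1.0]]
contact_force: [-0.4, 0.1, 0.4]
gripper_width: -0.0001
```

Call:
carry_out --deltas '[0,3,0,0,0,0,0,1,6,0,0,0,0,0,1,6,0,0,0,0,0]'

```text
t: 6.4
eef_pos: [0.5773, -0.0632, 0.3636]
eef_rot: [[-0.001, 1.0, 0.0], [1.0, 0.001, -0.0], [-0.0, 0.0, -1.0]]
contact_force: [0.5, -0.1, 1.0]
gripper_width: -0.0004
```

Call:
carry_out --deltas '[0,3,0,0,0,0,0,0,7,0,0,0,0,0,0,7,0,0,0,0,0]'

```text
t: 6.7
eef_pos: [0.5844, -0.0633, 0.3636]
eef_rot: [[-0.001, 1.0, 0.0], [1.0, 0.001, -0.0], [-0.0, 0.0, -1.0]]
contact_force: [-0.3, -0.3, -0.2]
gripper_width: 0.0
```

Call:
carry_out --deltas '[0,3,0,0,0,0,0,-1,7,0,0,0,0,0,-1,7,0,0,0,0,0]'

```text
t: 7.0
eef_pos: [0.5914, -0.0643, 0.3635]
eef_rot: [[-0.001, 1.0, 0.0], [1.0, 0.001, -0.0], [-0.0, 0.0, -1.0]]
contact_force: [-0.5, -1.2, 0.8]
gripper_width: -0.0
```

Call:
carry_out --deltas '[0,3,0,0,0,0,0,-1,7,0,0,0,0,0,-1,7,0,0,0,0,0]'

```text
t: 7.3
eef_pos: [0.5984, -0.0653, 0.3636]
eef_rot: [[-0.001, 1.0, 0.0], [1.0, 0.001, 0.0], [0.0, 0.0, -1.0]]
contact_force: [-1.1, -0.6, 0.1]
gripper_width: -0.0003
```

Call:
carry_out --deltas '[-1,3,0,0,0,0,0,-2,6,0,0,0,0,0,-2,6,0,0,0,0,0]'

```text
t: 7.6
eef_pos: [0.6043, -0.0673, 0.3636]
eef_rot: [[-0.001, 1.0, 0.0], [1.0, 0.001, 0.0], [0.0, 0.0, -1.0]]
contact_force: [-1.4, -0.5, 0.4]
gripper_width: -0.0001
```

```bash
python3 see.py pics/p3.png
```

```text
7.6 [ 0.60434391 -0.06730779  0.36358034] [-1.39197817 -0.51721844  0.37751959]
R [(np.float64(1.72), -54.0), (np.float64(1.74), -54.0), (np.float64(1.7), -53.0), (np.float64(1.76), -53.0)]
L [(np.float64(3.8), -6.0), (np.float64(3.78), -3.0), (np.float64(3.82), -2.0), (np.float64(3.84), 0.0)]
```

View pics/p3.png

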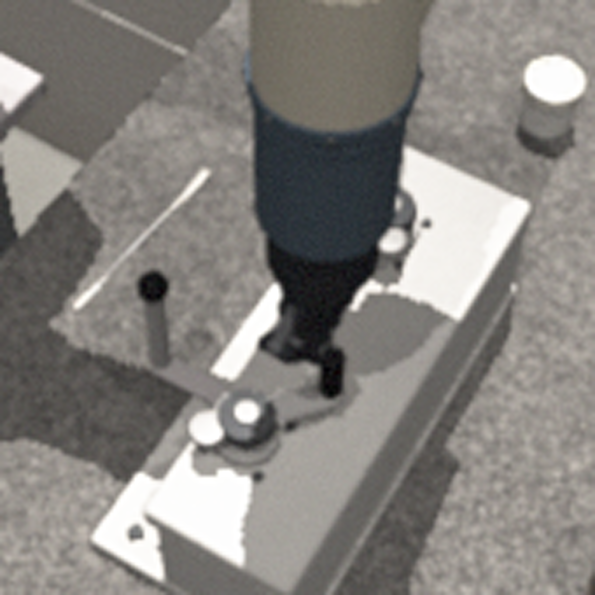

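Call:
carry_out --deltas '[4,-8,0,0,0,0,0,4,-14,0,0,0,0,0,4,-14,-56,0,0,0,0,4,-14,-56,0,0,0,0,20,-50,-56,0,0,0,0,36,-90,-56,0,0,0,0,46,-130,-56,0,0,0,0,53,-154,-56,0,0,0,0,53,-154,-56,0,0,0,0]'

```text
t: 8.6
eef_pos: [0.447, -0.0141, 0.4215]
eef_rot: [[-0.003, 1.0, 0.004], [1.0, 0.003, 0.002], [0.002, 0.004, -1.0]]
contact_force: [1.3, -0.2, 0.9]
gripper_width: 0.0002
```

Call:
carry_out --deltas '[0,0,40,0,0,0,0,0,0,80,0,0,0,0,0,0,127,0,0,0,0,0,0,127,0,0,0,0,0,0,127,0,0,0,0]'

```text
t: 9.1
eef_pos: [0.4506, -0.0145, 0.2938]
eef_rot: [[-0.002, 1.0, 0.001], [1.0, 0.002, -0.001], [-0.001, 0.001, -1.0]]
contact_force: [0.7, -0.1, 1.4]
gripper_width: 0.0001
```

Call:
carry_out --deltas '[-10,0,0,0,0,0,0,-20,0,0,0,0,0,0,-28,0,0,0,0,0,0,-36,1,0,0,0,0,0,-44,1,0,0,0,0,0,-52,1,0,0,0,0,0,-60,2,0,0,0,0,0,-68,2,0,0,0,0,0,-76,2,0,0,0,0,0,-82,2,0,0,0,0,0]'

```text
t: 10.1
eef_pos: [0.452, -0.0971, 0.2926]
eef_rot: [[-0.001, 1.0, 0.0], [1.0, 0.001, -0.0], [-0.0, 0.0, -1.0]]
contact_force: [2.4, 1.1, 0.4]
gripper_width: -0.0002
```

Call:
carry_out --deltas '[-2,0,0,0,0,0,0,-4,0,0,0,0,0,0,-4,0,0,0,0,0,0]'

```text
t: 10.4
eef_pos: [0.4518, -0.1006, 0.2925]
eef_rot: [[-0.001, 1.0, -0.001], [1.0, 0.001, -0.0], [-0.0, -0.001, -1.0]]
contact_force: [0.4, -0.2, -0.7]
gripper_width: 0.0001
```

Call:
carry_out --deltas '[-1,0,0,0,0,0,0,-2,0,0,0,0,0,0,-3,0,0,0,0,0,0,-3,0,0,0,0,0,0]'

```text
t: 10.8
eef_pos: [0.4519, -0.1034, 0.2926]
eef_rot: [[-0.001, 1.0, -0.0], [1.0, 0.001, -0.0], [-0.0, -0.0, -1.0]]
contact_force: [-1.0, 1.0, 0.1]
gripper_width: -0.0003
```

Call:
carry_out --deltas '[-1,0,0,0,0,0,0,-2,0,0,0,0,0,0,-2,0,0,0,0,0,0]'

```text
t: 11.1
eef_pos: [0.4519, -0.1053, 0.2926]
eef_rot: [[-0.001, 1.0, -0.0], [1.0, 0.001, 0.0], [0.0, -0.0, -1.0]]
contact_force: [-1.1, 1.8, 0.1]
gripper_width: -0.0002
```

Call:
carry_out --deltas '[-1,0,0,0,0,0,0,-2,0,0,0,0,0,0,-2,0,0,0,0,0,0]'

```text
t: 11.4
eef_pos: [0.4519, -0.1061, 0.2925]
eef_rot: [[-0.0, 1.0, 0.0], [1.0, 0.0, 0.004], [0.004, 0.0, -1.0]]
contact_force: [-1.9, 10.8, 2.1]
gripper_width: 0.0001
```

Run:
```python
from h import *
f,K,E=cam('side'); print([round(x,4) for x in proj(K,E,[.452,-.1325,.147])])
x,y=int(proj(K,E,[.452,-.1325,.147])[0]),int(proj(K,E,[.452,-.1325,.147])[1])
a=cv2.resize(f[y-60:y+80,x-60:x+100],None,fx=4,fy=4,interpolation=cv2.INTER_CUBIC);cv2.circle(a,(242,242),4,(0,0,255),1);cv2.imwrite('pics/p4.png',a);print(x,y)
```

```text
[np.float64(278.539), np.float64(270.5164)]
278 270
```

View pics/p4.png

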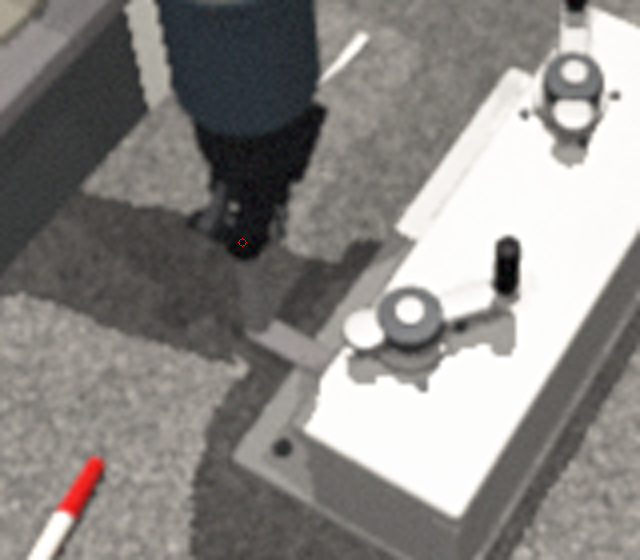

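Call:
carry_out --deltas '[8,0,0,0,0,0,0,16,0,0,0,0,0,0,16,0,-45,0,0,0,0,16,0,-90,0,0,0,0,16,0,-128,0,0,0,0,26,40,-128,0,0,0,0,36,86,-128,0,0,0,0,44,132,-128,0,0,0,0,44,132,-128,0,0,0,0,44,132,-128,0,0,0,0]'

```text
t: 12.45
eef_pos: [0.585, -0.0628, 0.419]
eef_rot: [[-0.001, 1.0, -0.003], [1.0, 0.001, -0.001], [-0.001, -0.003, -1.0]]
contact_force: [-0.4, -0.2, -0.2]
gripper_width: -0.0004
```

Call:
carry_out --deltas '[0,0,30,0,0,0,0,0,0,57,0,0,0,0,0,0,57,0,0,0,0,0,0,57,0,0,0,0]'

```text
t: 12.85
eef_pos: [0.5834, -0.0635, 0.3653]
eef_rot: [[-0.001, 1.0, 0.001], [1.0, 0.001, -0.001], [-0.001, 0.001, -1.0]]
contact_force: [0.2, -0.1, 1.6]
gripper_width: 0.0
```

Call:
carry_out --deltas '[0,5,0,0,0,0,0,-1,12,0,0,0,0,0,-3,18,0,0,0,0,0,-5,22,0,0,0,0,0,-7,26,0,0,0,0,0,-9,30,0,0,0,0,0,-11,34,0,0,0,0,0,-14,38,0,0,0,0,0,-17,41,0,0,0,0,0,-20,45,0,0,0,0,0]'

```text
t: 13.85
eef_pos: [0.6282, -0.0841, 0.363]
eef_rot: [[-0.0, 1.0, -0.005], [1.0, 0.0, -0.001], [-0.001, -0.005, -1.0]]
contact_force: [-7.1, -3.2, -0.7]
gripper_width: 0.0001
```

Call:
carry_out --deltas '[-3,3,0,0,0,0,0,-7,6,0,0,0,0,0,-11,8,0,0,0,0,0,-14,10,0,0,0,0,0,-19,12,0,0,0,0,0,-23,14,0,0,0,0,0,-27,15,0,0,0,0,0,-31,17,0,0,0,0,0,-36,17,0,0,0,0,0,-40,18,0,0,0,0,0]'

```text
t: 14.85
eef_pos: [0.6471, -0.1235, 0.3637]
eef_rot: [[-0.001, 1.0, 0.0], [1.0, 0.001, 0.0], [0.0, 0.0, -1.0]]
contact_force: [-0.1, 0.4, -0.2]
gripper_width: 0.0001
```

```bash
python3 see.py
```

```text
14.85 [ 0.64709476 -0.12352585  0.36374437] [-0.13742843  0.42030002 -0.21578179]
R [(np.float64(2.86), -96.0), (np.float64(2.82), -95.0), (np.float64(2.84), -94.0), (np.float64(2.8), -89.0)]
L [(np.float64(3.4), 23.0), (np.float64(3.42), 24.0), (np.float64(3.44), 24.0), (np.float64(3.38), 25.0)]
```

```bash
cat > plan.py <<'E'
from h import *
import math
from see import HUB
def plan(n,sgn,phis,off=0.0235,z=0.3635,turn0=None):
    """sgn +1 clockwise push by tool -x face. rows for rod angles phis (deg, world)"""
    s=telemetry.read_state(); p=np.array(s['eef_pos']); R=np.array(s['eef_rot'])
    yaw=math.atan2(R[1,0],R[0,0]); c,sn=math.cos(yaw),math.sin(yaw)
    X=np.array([c,sn]);Y=np.array([sn,-c]); h=np.array(HUB[n]); rows=[]
    for ph in phis:
        a=math.radians(ph); t=sgn*np.array([math.sin(a),-math.cos(a)])
        f=h+.064*np.array([math.cos(a),math.sin(a)])-off*t
        d=f-p[:2]; w=math.degrees(math.atan2(-t[1],-t[0])) # desired tool +x yaw = -t
        rot=-((w-math.degrees(yaw)+180)%360-180)
        rows+=[int(round(1000*d@X)),int(round(1000*d@Y)),int(round(1000*(p[2]-z))),0,0,int(round(rot)),0]
    print(rows)
if __name__=='__main__':
    s=telemetry.read_state(); print(s['joints'],s['eef_pos'])
    plan('R',1,[-19,-19,-21,-24,-27,-30,-34,-38,-42,-46])
E
python3 plan.py
```

```text
[ 2.72972504e+00  2.78919506e+01  1.98546393e+01  1.13450195e-02
 -8.19400148e+01 -9.27094895e+01] [ 0.64715659 -0.1237568   0.36370225]
[-4, 3, 0, 0, 0, 19, 0, -4, 3, 0, 0, 0, 19, 0, -6, 3, 0, 0, 0, 21, 0, -10, 3, 0, 0, 0, 24, 0, -13, 3, 0, 0, 0, 27, 0, -17, 2, 0, 0, 0, 30, 0, -22, 1, 0, 0, 0, 34, 0, -26, 0, 0, 0, 0, 38, 0, -31, -2, 0, 0, 0, 42, 0, -35, -4, 0, 0, 0, 46, 0]
```

Call:
carry_out --deltas '[-2,3,0,0,0,8,0,-3,3,0,0,0,16,0,-6,3,0,0,0,21,0,-10,3,0,0,0,24,0,-13,3,0,0,0,27,0,-17,2,0,0,0,30,0,-22,1,0,0,0,34,0,-26,0,0,0,0,38,0,-31,-2,0,0,0,42,0,-35,-4,0,0,0,46,0]'

```text
t: 15.95
eef_pos: [0.6431, -0.1583, 0.3638]
eef_rot: [[0.721, 0.693, 0.001], [0.693, -0.721, 0.0], [0.001, 0.0, -1.0]]
contact_force: [0.2, 0.8, -0.1]
gripper_width: -0.0001
```

```bash
python3 -c "
from plan import *
plan('R',1,[-50,-54,-58,-62,-66,-70,-74,-78,-80,-82])"; python3 see.py
```

```text
[-5, 2, 0, 0, 0, 4, 0, -9, 3, 0, 0, 0, 8, 0, -14, 4, 0, 0, 0, 12, 0, -19, 5, 0, 0, 0, 16, 0, -23, 5, 0, 0, 0, 20, 0, -28, 5, 0, 0, 0, 24, 0, -33, 4, 0, 0, 0, 28, 0, -38, 3, 0, 0, 0, 32, 0, -40, 3, 0, 0, 0, 34, 0, -42, 2, 0, 0, 0, 36, 0]
15.95 [ 0.64311406 -0.15828125  0.36375958] [ 0.23197584  0.79353941 -0.09318285]
R [(np.float64(0.18), -3.0), (np.float64(3.4), 1.0), (np.float64(3.38), 2.0), (np.float64(3.36), 2.0)]
L [(np.float64(0.92), -4.0), (np.float64(0.94), -4.0), (np.float64(0.9), -4.0), (np.float64(0.88), -1.0)]
```

Call:
carry_out --deltas '[-5,2,0,0,0,4,0,-9,3,0,0,0,8,0,-14,4,0,0,0,12,0,-19,5,0,0,0,16,0,-23,5,0,0,0,20,0,-28,5,0,0,0,24,0,-33,4,0,0,0,28,0,-38,3,0,0,0,32,0,-40,3,0,0,0,33,0,-40,3,0,0,0,33,0]'

```text
t: 17.05
eef_pos: [0.6164, -0.1882, 0.3639]
eef_rot: [[0.981, 0.194, 0.0], [0.194, -0.981, -0.0], [0.0, 0.0, -1.0]]
contact_force: [0.9, -0.6, -0.6]
gripper_width: 0.0004
```

```bash
python3 -c "
from plan import *
plan('R',1,[-82,-84,-86,-88,-90,-92,-94])"; python3 see.py
```

```text
[-2, 0, 0, 0, 0, 3, 0, -5, 1, 0, 0, 0, 5, 0, -7, 2, 0, 0, 0, 7, 0, -9, 2, 0, 0, 0, 9, 0, -12, 3, 0, 0, 0, 11, 0, -14, 3, 0, 0, 0, 13, 0, -16, 3, 0, 0, 0, 15, 0]
17.05 [ 0.61638442 -0.1881786   0.36389861] [ 0.85319855 -0.58056412 -0.64568025]
R [(np.float64(3.86), 4.0), (np.float64(3.84), 5.0), (np.float64(3.92), 6.0), (np.float64(3.9), 6.0)]
L [(np.float64(0.5), -43.0), (np.float64(0.52), -38.0), (np.float64(0.54), -38.0), (np.float64(0.48), -37.0)]
```

Call:
carry_out --deltas '[-2,0,0,0,0,2,0,-5,1,0,0,0,5,0,-7,2,0,0,0,5,0,-9,2,0,0,0,5,0,-9,2,0,0,0,5,0]'

```text
t: 17.65
eef_pos: [0.6078, -0.1918, 0.3637]
eef_rot: [[0.994, 0.107, -0.0], [0.107, -0.994, 0.0], [-0.0, -0.0, -1.0]]
contact_force: [0.8, 0.6, -0.1]
gripper_width: 0.0003
```

Call:
carry_out --deltas '[-1,0,0,0,0,0,0,-2,0,0,0,0,0,0,-3,1,0,0,0,0,0,-3,1,0,0,0,0,0]'

```text
t: 18.05
eef_pos: [0.6049, -0.1932, 0.3637]
eef_rot: [[0.994, 0.106, -0.0], [0.106, -0.994, 0.0], [-0.0, -0.0, -1.0]]
contact_force: [0.4, 0.4, 0.6]
gripper_width: -0.0003
```

Call:
carry_out --deltas '[-1,0,0,0,0,0,0,-3,0,0,0,0,0,0,-4,0,0,0,0,0,0,-4,0,0,0,0,0,0]'

```text
t: 18.45
eef_pos: [0.6009, -0.1936, 0.3637]
eef_rot: [[0.994, 0.105, -0.0], [0.105, -0.994, 0.0], [-0.0, -0.0, -1.0]]
contact_force: [0.4, 1.4, -0.3]
gripper_width: -0.0001
```

Call:
carry_out --deltas '[-1,0,0,0,0,0,0,-2,0,0,0,0,0,0,-2,0,0,0,0,0,0]'

```text
t: 18.75
eef_pos: [0.599, -0.1938, 0.3637]
eef_rot: [[0.994, 0.105, -0.0], [0.105, -0.994, 0.0], [0.0, -0.0, -1.0]]
contact_force: [0.8, 0.2, -0.1]
gripper_width: 0.0001
```

Call:
carry_out --deltas '[-1,0,0,0,0,0,0,-3,0,0,0,0,0,0,-3,0,0,0,0,0,0]'

```text
t: 19.05
eef_pos: [0.5961, -0.1939, 0.3637]
eef_rot: [[0.994, 0.105, 0.001], [0.105, -0.994, 0.0], [0.001, -0.0, -1.0]]
contact_force: [2.1, 0.9, -0.8]
gripper_width: -0.0003
```

Call:
carry_out --deltas '[-1,0,0,0,0,0,0,-3,0,0,0,0,0,0,-3,0,0,0,0,0,0]'

```text
t: 19.35
eef_pos: [0.5932, -0.1941, 0.3636]
eef_rot: [[0.994, 0.106, 0.001], [0.106, -0.994, 0.001], [0.001, -0.001, -1.0]]
contact_force: [3.2, 3.0, -2.6]
gripper_width: -0.0
```

```bash
python3 see.py pics/p5.png
```

```text
19.35 [ 0.59321966 -0.19406737  0.36358995] [ 3.22041364  2.96594524 -2.58797538]
R [(np.float64(4.28), 8.0), (np.float64(4.32), 8.0), (np.float64(4.34), 9.0), (np.float64(4.3), 9.0)]
L [(np.float64(0.44), -64.0), (np.float64(0.42), -64.0), (np.float64(0.46), -63.0), (np.float64(0.4), -62.0)]
```

View pics/p5.png

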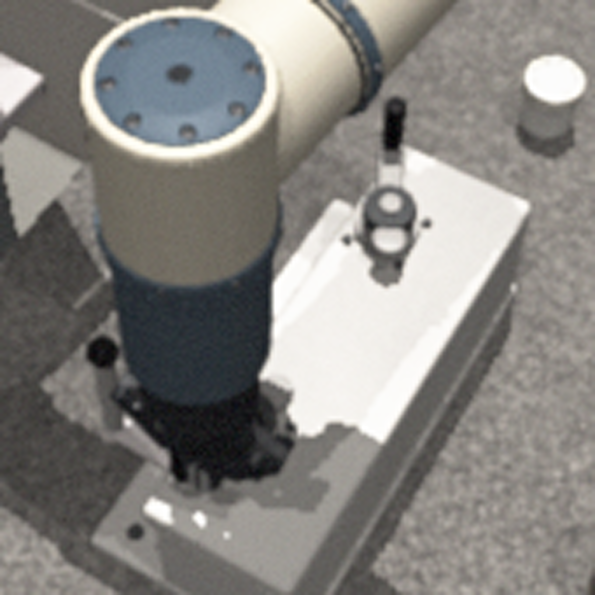

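Call:
carry_out --deltas '[-1,0,0,0,0,0,0,-3,0,0,0,0,0,0,-3,0,0,0,0,0,0]'

```text
t: 19.75
eef_pos: [0.5906, -0.1941, 0.3635]
eef_rot: [[0.994, 0.106, 0.002], [0.106, -0.994, 0.001], [0.002, -0.001, -1.0]]
contact_force: [5.3, 4.5, -2.0]
gripper_width: -0.0
```

Call:
carry_out --deltas '[8,0,0,0,0,0,0,20,0,0,0,0,0,0,20,0,-30,0,0,0,0,20,0,-58,0,0,0,0,20,0,-58,0,0,0,0]'

```text
t: 20.25
eef_pos: [0.6101, -0.1938, 0.4265]
eef_rot: [[0.994, 0.105, 0.006], [0.105, -0.994, -0.004], [0.005, 0.005, -1.0]]
contact_force: [-0.3, 0.2, 1.1]
gripper_width: 0.0003
```

```bash
python3 -c "
from plan import *
plan('L',-1,[120],off=.042,z=.4215)"; python3 see.py
```

```text
[8, -363, 5, 0, 0, -24, 0]
20.25 [ 0.61008094 -0.193765    0.42651642] [-0.30987002  0.16441521  1.10728794]
R [(np.float64(4.08), -21.0), (np.float64(4.1), -19.0), (np.float64(4.12), -18.0), (np.float64(4.06), -15.0)]
L [(np.float64(0.44), -65.0), (np.float64(0.46), -64.0), (np.float64(0.42), -64.0), (np.float64(0.48), -63.0)]
```

Call:
carry_out --deltas '[1,-45,0,0,0,-3,0,2,-90,0,0,0,-6,0,3,-135,0,0,0,-9,0,4,-180,0,0,0,-12,0,5,-225,0,0,0,-15,0,6,-270,0,0,0,-18,0,7,-315,0,0,0,-21,0,8,-345,0,0,0,-24,0,8,-363,0,0,0,-24,0,8,-363,0,0,0,-24,0]'

```text
t: 21.35
eef_pos: [0.5935, 0.1432, 0.4189]
eef_rot: [[0.842, 0.54, -0.015], [0.54, -0.841, 0.024], [0.0, -0.028, -1.0]]
contact_force: [1.0, 0.2, -0.9]
gripper_width: -0.0001
```

```bash
python3 see.py; python3 -c "
from plan import *
plan('L',-1,[120],off=.040)"
```

```text
21.35 [0.59352758 0.14323924 0.41891717] [ 0.98116396  0.17343482 -0.90703067]
R [(np.float64(4.12), -101.0), (np.float64(4.14), -96.0), (np.float64(4.08), -95.0), (np.float64(4.1), -95.0)]
L [(np.float64(0.46), -52.0), (np.float64(0.44), -52.0), (np.float64(0.42), -51.0), (np.float64(0.48), -50.0)]
[1, -30, 56, 0, 0, 3, 0]
```

Call:
carry_out --deltas '[0,-20,0,0,0,2,0,1,-30,0,0,0,3,0,1,-30,0,0,0,3,0]'

```text
t: 21.75
eef_pos: [0.5909, 0.1392, 0.4194]
eef_rot: [[0.849, 0.528, -0.023], [0.528, -0.848, 0.049], [0.007, -0.054, -0.999]]
contact_force: [-0.3, 0.1, 0.0]
gripper_width: 0.0002
```

```bash
python3 -c "
from plan import *
s=telemetry.read_state();print(s['eef_pos'],s['eef_rot'])
plan('L',-1,[120],off=.040)
f,K,E=cam('top');cv2.imwrite('pics/t6.png',cv2.resize(f[180:300,330:440],None,fx=5,fy=5,interpolation=cv2.INTER_CUBIC))"
```

```text
[0.59090574 0.13922395 0.41937288] [[ 0.84892315  0.52803601 -0.02252662]
 [ 0.52847041 -0.84751643  0.04934484]
 [ 0.00696418 -0.05379463 -0.99852774]]
[4, -30, 56, 0, 0, 2, 0]
```

View pics/t6.png

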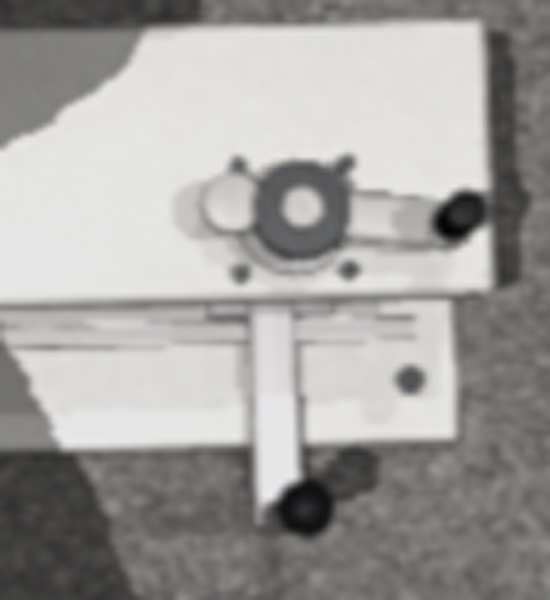

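Call:
carry_out --deltas '[0,0,0,0,0,-8,0,0,0,0,0,0,-16,0,0,0,0,0,0,-24,0,0,0,0,0,0,-32,0,0,0,0,0,0,-40,0,0,0,0,0,0,-48,0,0,0,0,0,0,-56,0,0,0,0,0,0,-64,0,0,0,0,0,0,-72,0,0,0,0,0,0,-80,0]'

```text
t: 22.8
eef_pos: [0.5909, 0.14, 0.4193]
eef_rot: [[-0.379, 0.925, -0.022], [0.924, 0.38, 0.049], [0.054, -0.002, -0.999]]
contact_force: [0.9, 0.1, 0.7]
gripper_width: -0.0002
```

```bash
python3 -c "
from plan import *
s=telemetry.read_state();print(s['eef_pos'],s['eef_rot'],s['joints'])
f,K,E=cam('top')
z=lambda u,v:((u+.5)/5-.5+330,(v+.5)/5-.5+180)
h=back(K,E,z(302,206),.177);H=back(K,E,z(462,213),.217);print(h,H)
for hh in (h[:2],np.array([.5817,-.1283])):
  d=H[:2]-hh; print(np.linalg.norm(d), 2.5+math.radians(1.56)-math.atan2(d[1],d[0]))
b=back(K,E,z(305,506),.147);print('ball',b)
"
```

```text
[0.59091105 0.13996197 0.4193142 ] [[-0.37921562  0.92503777 -0.0223747 ]
 [ 0.92375549  0.37986884  0.04873874]
 [ 0.05358463 -0.00218626 -0.99856092]] [ 27.04911423  21.33327011  18.87298024  -3.07465582 -87.41508439
 -94.59149912]
[ 0.58263917 -0.12771624  0.177     ] [ 0.57471139 -0.19081512  0.217     ]
0.06359495523830982 4.223009138482015
0.06290453347252063 4.209351975416318
ball [ 0.45330133 -0.13211021  0.147     ]
```

```bash
cat > plan2.py <<'E'
from h import *
from see import HUB
import math
from scipy.spatial.transform import Rotation as Ro
def plan2(n,phis,off,z,yaw,rad=.064):
    """ccw push of rod at world angle phi (deg); tool yaw deg, pointing down"""
    s=telemetry.read_state(); p=np.array(s['eef_pos']); R=np.array(s['eef_rot'])
    c,q=math.cos(math.radians(yaw)),math.sin(math.radians(yaw))
    Rd=np.array([[c,q,0],[q,-c,0],[0,0,-1]]); w=Ro.from_matrix(R.T@Rd).as_rotvec(degrees=True)
    for ph in phis:
        a=math.radians(ph); f=np.array(HUB[n])+rad*np.array([math.cos(a),math.sin(a)])-off*np.array([-math.sin(a),math.cos(a)])
        print(ph,f,np.round(1000*R.T@(np.array([*f,z])-p),1),np.round(w,1))
E
python3 -c "
from plan2 import *
plan2('L',[120],.04,.42,132)"
```

```text
120 [0.57824102 0.16692563] [29.8 -1.3  0.9] [  0.4  -3.1 -19.3]
```

Call:
carry_out --deltas '[10,0,0,0,-1,-7,0,20,-1,0,0,-2,-14,0,30,-1,0,0,-3,-19,0,30,-1,0,0,-3,-19,0,30,-1,0,0,-3,-19,0]'

```text
t: 23.35
eef_pos: [0.5787, 0.1675, 0.4209]
eef_rot: [[-0.654, 0.757, 0.004], [0.757, 0.653, 0.005], [0.001, 0.006, -1.0]]
contact_force: [-0.5, -0.6, 0.0]
gripper_width: -0.0002
```

```bash
python3 -c "
from plan2 import *
s=telemetry.read_state();print(s['eef_pos'],s['eef_rot'])
plan2('L',[120],.04,.3635,132)"; python3 see.py
```

```text
[0.57873602 0.1675152  0.42089412] [[-6.53512557e-01  7.56902314e-01  4.49719603e-03]
 [ 7.56915487e-01  6.53496687e-01  4.58535851e-03]
 [ 5.31765756e-04  6.40058669e-03 -9.99979375e-01]]
120 [0.57824102 0.16692563] [-0.2 -1.1 57.4] [ 0.4 -0.  -1.2]
23.35 [0.57873602 0.1675152  0.42089412] [-0.51069612 -0.62172356  0.00609406]
R [(np.float64(4.12), -102.0), (np.float64(4.14), -96.0), (np.float64(4.1), -95.0), (np.float64(4.08), -95.0)]
L [(np.float64(0.44), -47.0), (np.float64(0.46), -47.0), (np.float64(0.42), -46.0), (np.float64(0.48), -45.0)]
```

Call:
carry_out --deltas '[0,0,25,0,0,-1,0,0,-1,45,0,0,-1,0,0,-1,57,0,0,-1,0,0,-1,57,0,0,-1,0]'

```text
t: 23.85
eef_pos: [0.5781, 0.1668, 0.362]
eef_rot: [[-0.668, 0.744, 0.001], [0.744, 0.668, 0.003], [0.001, 0.003, -1.0]]
contact_force: [0.2, 0.1, 0.2]
gripper_width: 0.0003
```

```bash
python3 -c "
from plan2 import *
plan2('L',[120,124,128,132,134,136,138,140,142,144,146],.022,.3635,132)"
```

```text
120 [0.56265256 0.15792563] [  3.7 -17.4  -1.5] [ 0.2 -0.1 -0.1]
124 [0.55805048 0.15686065] [  6.  -21.6  -1.5] [ 0.2 -0.1 -0.1]
128 [0.5535339  0.15547724] [  8.  -25.8  -1.5] [ 0.2 -0.1 -0.1]
132 [0.54912483 0.15378214] [  9.7 -30.3  -1.6] [ 0.2 -0.1 -0.1]
134 [0.54696734 0.15282023] [ 10.4 -32.5  -1.6] [ 0.2 -0.1 -0.1]
136 [0.54484474 0.15178361] [ 11.1 -34.8  -1.6] [ 0.2 -0.1 -0.1]
138 [0.5427596  0.15067354] [ 11.6 -37.1  -1.6] [ 0.2 -0.1 -0.1]
140 [0.54071448 0.14949138] [ 12.1 -39.4  -1.6] [ 0.2 -0.1 -0.1]
142 [0.53871186 0.14823857] [ 12.5 -41.7  -1.6] [ 0.2 -0.1 -0.1]
144 [0.53675419 0.14691663] [ 12.8 -44.   -1.6] [ 0.2 -0.1 -0.1]
146 [0.53484384 0.14552717] [ 13.1 -46.4  -1.6] [ 0.2 -0.1 -0.1]
```

Call:
carry_out --deltas '[2,-8,0,0,0,0,0,4,-17,-1,0,0,0,0,6,-22,-1,0,0,0,0,8,-26,-1,0,0,0,0,10,-30,-1,0,0,0,0,11,-34,-1,0,0,0,0,12,-38,-1,0,0,0,0,12,-38,-1,0,0,0,0]'

```text
t: 24.65
eef_pos: [0.5416, 0.1506, 0.3647]
eef_rot: [[-0.669, 0.743, 0.005], [0.743, 0.669, 0.004], [0.0, 0.006, -1.0]]
contact_force: [1.4, 0.7, 0.1]
gripper_width: -0.0001
```

Call:
carry_out --deltas '[0,-1,0,0,0,0,0,0,-2,0,0,0,0,0,0,-2,0,0,0,0,0]'

```text
t: 24.95
eef_pos: [0.5405, 0.1495, 0.3645]
eef_rot: [[-0.669, 0.743, 0.004], [0.743, 0.669, 0.004], [0.0, 0.006, -1.0]]
contact_force: [0.0, 0.5, 1.1]
gripper_width: -0.0001
```

Call:
carry_out --deltas '[0,-1,0,0,0,0,0,0,-2,0,0,0,0,0,0,-2,0,0,0,0,0]'

```text
t: 25.25
eef_pos: [0.5389, 0.148, 0.3645]
eef_rot: [[-0.669, 0.743, 0.004], [0.743, 0.669, 0.004], [0.0, 0.006, -1.0]]
contact_force: [0.4, 1.1, -0.9]
gripper_width: -0.0002
```

Call:
carry_out --deltas '[0,-1,0,0,0,0,0,0,-2,0,0,0,0,0,0,-3,0,0,0,0,0,0,-3,0,0,0,0,0]'

```text
t: 25.65
eef_pos: [0.5367, 0.1459, 0.3645]
eef_rot: [[-0.669, 0.743, 0.005], [0.743, 0.669, 0.004], [0.0, 0.006, -1.0]]
contact_force: [0.8, 1.4, -0.6]
gripper_width: -0.0003
```

Call:
carry_out --deltas '[0,-1,0,0,0,0,0,0,-3,0,0,0,0,0,0,-3,0,0,0,0,0]'

```text
t: 25.95
eef_pos: [0.5344, 0.1439, 0.3645]
eef_rot: [[-0.669, 0.743, 0.005], [0.743, 0.669, 0.004], [0.0, 0.006, -1.0]]
contact_force: [0.9, 1.2, 0.8]
gripper_width: -0.0003
```

```bash
python3 see.py
```

```text
25.95 [0.53443844 0.1438597  0.36454275] [0.88107839 1.1552905  0.78931832]
R [(np.float64(4.12), -100.0), (np.float64(4.14), -95.0), (np.float64(4.1), -94.0), (np.float64(4.08), -94.0)]
L [(np.float64(0.0), -49.0), (np.float64(-0.02), -49.0), (np.float64(0.02), -48.0), (np.float64(-0.04), -48.0)]
```

Call:
carry_out --deltas '[0,-1,0,0,0,0,0,0,-3,0,0,0,0,0,0,-3,0,0,0,0,0]'

```text
t: 26.35
eef_pos: [0.5324, 0.142, 0.3646]
eef_rot: [[-0.669, 0.743, 0.005], [0.743, 0.669, 0.005], [-0.0, 0.007, -1.0]]
contact_force: [2.5, 0.9, -1.0]
gripper_width: 0.0002
```

Call:
carry_out --deltas '[0,-1,0,0,0,0,0,0,-3,0,0,0,0,0,0,-3,0,0,0,0,0]'

```text
t: 26.65
eef_pos: [0.5303, 0.14, 0.3646]
eef_rot: [[-0.669, 0.743, 0.006], [0.743, 0.669, 0.005], [-0.0, 0.008, -1.0]]
contact_force: [4.8, 1.0, -1.4]
gripper_width: -0.0001
```

Call:
carry_out --deltas '[0,1,0,0,0,0,0,0,2,0,0,0,0,0,0,3,0,0,0,0,0,0,4,0,0,0,0,0,0,5,0,0,0,0,0,0,6,0,0,0,0,0,0,7,0,0,0,0,0,0,8,0,0,0,0,0,0,9,0,0,0,0,0,0,10,0,0,0,0,0]'

```text
t: 27.65
eef_pos: [0.5375, 0.1467, 0.3644]
eef_rot: [[-0.669, 0.743, 0.004], [0.743, 0.669, 0.004], [0.0, 0.006, -1.0]]
contact_force: [-0.4, -0.2, 0.0]
gripper_width: -0.0004
```

Call:
carry_out --deltas '[0,6,0,0,0,0,0,0,16,0,0,0,0,0,0,18,0,0,0,0,0,0,18,-40,0,0,0,0,0,18,-80,0,0,0,0,0,18,-100,0,0,0,0,0,18,-100,0,0,0,0]'

```text
t: 28.35
eef_pos: [0.5509, 0.1584, 0.4685]
eef_rot: [[-0.669, 0.743, 0.011], [0.743, 0.669, 0.007], [-0.002, 0.013, -1.0]]
contact_force: [0.1, 0.5, -0.2]
gripper_width: 0.0001
```

```bash
python3 see.py; python3 -c "
from plan2 import *
s=telemetry.read_state();print(s['eef_pos'],s['joints'])"
```

```text
28.35 [0.55088164 0.15842192 0.46845349] [ 0.09705243  0.50816566 -0.17878427]
R [(np.float64(4.12), -100.0), (np.float64(4.1), -94.0), (np.float64(4.08), -94.0), (np.float64(4.14), -94.0)]
L [(np.float64(-0.02), -55.0), (np.float64(0.0), -54.0), (np.float64(-0.04), -54.0), (np.float64(0.02), -52.0)]
[0.55052455 0.15860363 0.46442274] [ 31.6702409   16.72485509  17.6577997   -0.10415586 -90.56317364
 -79.6549739 ]
```

Call:
carry_out --deltas '[-34,-21,0,0,0,5,0,-68,-42,0,0,0,10,0,-102,-63,0,0,0,15,0,-136,-84,0,0,0,20,0,-170,-105,0,0,0,25,0,-204,-126,0,0,0,30,0,-238,-146,0,0,0,35,0,-272,-167,0,0,0,40,0,-305,-188,0,0,0,42,0,-305,-188,0,0,0,42,0]'

```text
t: 29.45
eef_pos: [0.6152, -0.1982, 0.4602]
eef_rot: [[0.006, 1.0, -0.0], [1.0, -0.006, 0.004], [0.004, -0.0, -1.0]]
contact_force: [0.6, -0.4, -0.6]
gripper_width: -0.0001
```

```bash
python3 -c "
from plan2 import *
s=telemetry.read_state();p=s['eef_pos'];R=np.array(s['eef_rot']);print(p,R)
Rd=np.array([[0,1,0],[1,0,0],[0,0,-1.]]);print(Ro.from_matrix(R.T@Rd).as_rotvec(degrees=True),1000*R.T@(np.array([.615,-.193,.3635])-p))
f,K,E=cam('top');cv2.imwrite('pics/t7.png',cv2.resize(f[180:300,240:360],None,fx=5,fy=5,interpolation=cv2.INTER_CUBIC))"
```

```text
[ 0.61524087 -0.1982213   0.46017086] [[ 5.60113213e-03  9.99984207e-01 -4.62108547e-04]
 [ 9.99975122e-01 -5.59909870e-03  4.29015504e-03]
 [ 4.28749989e-03 -4.86126776e-04 -9.99990690e-01]]
[-0.02716517 -0.24573376 -0.32086565] [ 4.80534795 -0.22310951 96.69247314]
```

View pics/t7.png

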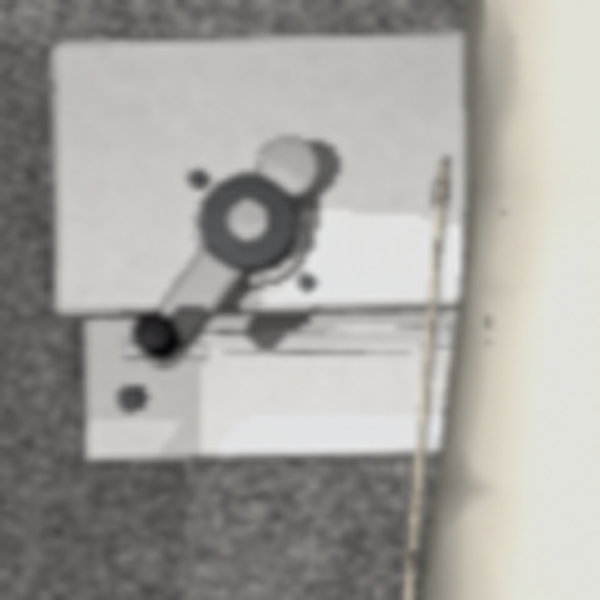

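Call:
carry_out --deltas '[5,0,40,0,0,0,0,5,0,80,0,0,0,0,5,0,97,0,0,0,0,5,0,97,0,0,0,0]'

```text
t: 29.9
eef_pos: [0.6146, -0.1874, 0.3621]
eef_rot: [[-0.001, 1.0, -0.003], [1.0, 0.001, 0.006], [0.006, -0.003, -1.0]]
contact_force: [-0.5, 0.1, 0.8]
gripper_width: -0.0
```

Call:
carry_out --deltas '[0,-4,0,0,0,0,0,0,-8,0,0,0,0,0,0,-12,0,0,0,0,0,0,-15,0,0,0,0,0,0,-17,0,0,0,0,0,0,-19,0,0,0,0,0,0,-19,0,0,0,0,0]'

```text
t: 30.6
eef_pos: [0.5961, -0.1887, 0.3665]
eef_rot: [[-0.0, 1.0, 0.005], [1.0, 0.0, 0.004], [0.004, 0.005, -1.0]]
contact_force: [0.2, -0.3, -0.3]
gripper_width: -0.0001
```

Call:
carry_out --deltas '[0,-1,0,0,0,0,0,0,-2,0,0,0,0,0,0,-3,0,0,0,0,0,0,-3,0,0,0,0,0]'

```text
t: 31.0
eef_pos: [0.5934, -0.1887, 0.3664]
eef_rot: [[-0.0, 1.0, 0.005], [1.0, 0.0, 0.004], [0.004, 0.005, -1.0]]
contact_force: [1.1, -0.3, -0.0]
gripper_width: 0.0001
```

Call:
carry_out --deltas '[0,-1,0,0,0,0,0,0,-2,0,0,0,0,0,0,-3,0,0,0,0,0,0,-3,0,0,0,0,0]'

```text
t: 31.4
eef_pos: [0.5904, -0.1886, 0.3664]
eef_rot: [[-0.0, 1.0, 0.005], [1.0, 0.0, 0.004], [0.004, 0.005, -1.0]]
contact_force: [2.9, -1.0, -1.0]
gripper_width: -0.0002
```

Call:
carry_out --deltas '[0,-1,0,0,0,0,0,0,-2,0,0,0,0,0,0,-3,0,0,0,0,0,0,-3,0,0,0,0,0]'

```text
t: 31.8
eef_pos: [0.5874, -0.1885, 0.3664]
eef_rot: [[-0.0, 1.0, 0.005], [1.0, 0.0, 0.005], [0.005, 0.005, -1.0]]
contact_force: [5.5, 1.0, -0.3]
gripper_width: -0.0
```

Call:
carry_out --deltas '[0,1,0,0,0,0,0,0,2,0,0,0,0,0,0,3,0,0,0,0,0,0,4,0,0,0,0,0,0,5,0,0,0,0,0,0,6,0,0,0,0,0,0,7,0,0,0,0,0,0,8,0,0,0,0,0,0,9,0,0,0,0,0,0,10,0,0,0,0,0]'

```text
t: 32.8
eef_pos: [0.5971, -0.1887, 0.366]
eef_rot: [[-0.0, 1.0, 0.003], [1.0, 0.0, 0.005], [0.005, 0.003, -1.0]]
contact_force: [0.1, -0.4, 0.5]
gripper_width: 0.0001
```

Call:
carry_out --deltas '[0,5,0,0,0,0,0,0,15,0,0,0,0,0,0,20,0,0,0,0,0,0,20,-40,0,0,0,0,0,20,-80,0,0,0,0,0,20,-100,0,0,0,0,-30,-20,-100,0,0,0,0,-70,-50,-100,0,0,0,0,-110,-80,-100,0,0,0,0,-150,-110,-100,0,0,0,0]'

```text
t: 33.8
eef_pos: [0.4856, -0.3402, 0.4653]
eef_rot: [[-0.001, 1.0, 0.005], [1.0, 0.001, 0.004], [0.004, 0.005, -1.0]]
contact_force: [0.8, -0.3, -0.4]
gripper_width: 0.0001
```

Call:
carry_out --deltas '[-30,-40,0,0,0,0,0,-60,-80,0,0,0,0,0,-90,-120,0,0,0,0,0,-120,-160,0,0,0,0,0,-120,-160,0,0,0,0,0,-120,-160,0,0,0,0,0]'

```text
t: 34.4
eef_pos: [0.326, -0.4598, 0.4638]
eef_rot: [[0.002, 1.0, 0.005], [1.0, -0.002, 0.005], [0.005, 0.005, -1.0]]
contact_force: [0.3, 0.9, 0.2]
gripper_width: -0.0001
```

```bash
python3 see.py
python3 - <<'E'
from h import *
f,K,E=cam('top')
cv2.imwrite('pics/fin.png',cv2.resize(f[100:340,140:530],None,fx=2,fy=2,interpolation=cv2.INTER_CUBIC))
for n in ['handle_left','handle_right','post_top','jar_white','beaker_250','petri_1','marker_1']:
    print(n,[(d['position'],round(d['p'],2)) for d in finder.search_frame('top',n)[:1]])
m=((f.max(2)<45)*255).astype(np.uint8)[170:300,240:440]
n,l,st,ce=cv2.connectedComponentsWithStats(m)
for i in range(1,n):
    if 8<st[i,4]<200: u=ce[i]+[240,170]; print(u,back(K,E,u,.215),back(K,E,u,.147),st[i,4])
E
```

```text
34.4 [ 0.32601253 -0.45979926  0.46383961] [0.33612321 0.94385151 0.19067315]
R [(np.float64(4.12), -98.0), (np.float64(4.08), -94.0), (np.float64(4.1), -94.0), (np.float64(4.14), -94.0)]
L [(np.float64(0.0), -82.0), (np.float64(-0.02), -82.0), (np.float64(-0.06), -81.0), (np.float64(0.06), -80.0)]
handle_left [([0.5673, 0.0991, 0.1749], 0.79)]
handle_right [([0.5799, -0.1355, 0.1727], 0.59)]
post_top [([0.4972, -0.1261, 0.0342], 0.76)]
jar_white [([0.5907, 0.3784, 0.0623], 0.92)]
beaker_250 [([0.5977, -0.3623, 0.0315], 0.65)]
petri_1 [([0.3892, 0.3454, 0.0091], 0.84)]
marker_1 [([0.428, -0.3381, 0.0143], 0.65)]
[421.05714286 222.94285714] [ 0.57338383 -0.18913741  0.215     ] [ 0.58241456 -0.19987261  0.147     ] 35
[272.09090909 246.95454545] [0.52002749 0.12506078 0.215     ] [0.52627799 0.13069739 0.147     ] 22
[390.90697674 281.11627907] [ 0.45000732 -0.12537308  0.215     ] [ 0.45260931 -0.13278574  0.147     ] 86
```

View pics/fin.png

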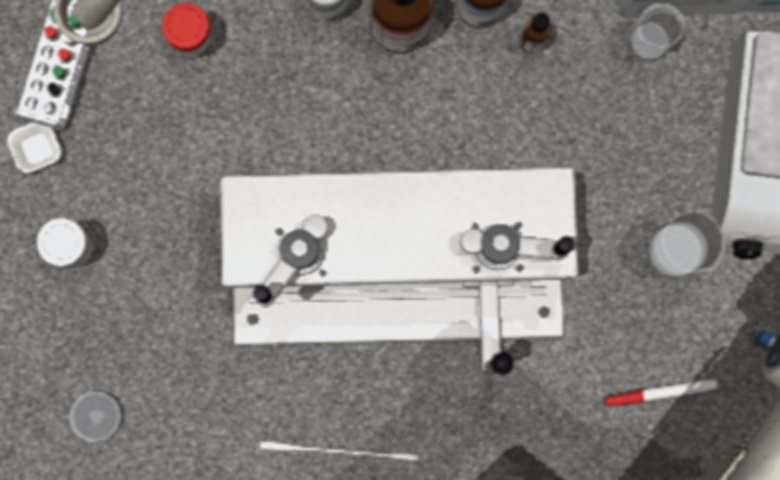

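```bash
python3 -c "
from plant import r
print(r.close_job())"
```

```text
the job is handed in; nothing more can be done
None
```

I finished the press job and handed it in at about 35 s on the robot's clock. I read the right screw as sound and the left as crossed.

- **Finding the sound screw:** I pushed the right crank past 1.7 rad and it never bound, with no more than about 1.5 N at the handle. That is beyond the 0.85 to 1.45 rad range where a crossed screw binds. I never pushed the left screw clockwise.
- **Carriage:** I slid it right until it met its end stop, where the force jumped to about 11 N. In the last picture the post ball sits where a carriage at -0.110 m would put it.
- **Right screw:** I ran it down to its lower stop. I met the stop twice at about 5 to 7 N (about 0.1 rad of wind-up, limit 0.4) and released it slowly the second time. Both readings taken afterwards agreed with each other.
- **Left screw:** I wound it back until it met its raised stop at about 5 N, then released it slowly. The last reading was 0.00 rad.
- **Bystanders:** the jar, beaker, petri dish and marker are all within about 3 mm of where they started, which is inside the detection accuracy. The gripper is clear of everything.

**Checks that disagreed:**
- **Right screw reading:** the side camera puts the right handle at 4.12 rad and the top camera at about 4.21. The side reading did not change when I pressed the screw home again, and the force rose like a spring against a stop. I take it as a few millimetres of calibration error.
- **Sideways force:** one reading showed about 8 N during the right screw's run, but it pointed along the crank arm and barely wound the screw.

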